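Flick the module wheel and brake it in the gate

ROBOT

A 6-joint arm with a two-finger parallel gripper is mounted at the origin on the work surface. World frame = base frame: x ahead of the robot, y to its left, z up, the work surface at z = 0. Lengths are in mm, angles in rad, forces in N, time in s.
With the tool pointing down it reaches from about 275 to 1000 mm from the base axis. Payload 8.4 kg.
Tool frame: the origin (TCP) lies at the very end of the fingers, on their centre line; the grasp point (between the pads) lies 19 mm behind it (r.tcp_to_grasp is the distance from the TCP to the grasp point, in mm); z points along the fingers, y is the line along which they close (so a half turn about z gives the same grasp; the last joint's range is limited). The gripper opens to 85 mm and grips with 20 to 120 N. Pads are 22 mm wide; open, the fingers measure 114 mm over their backs; the gripper's body (76 mm by 85 mm) begins 54 mm behind the grasp point. The pads swing forward as they close: fully open they stand 13 mm farther back than shut.
Start: joints at [-1.231, 0.353, 1.633, -0, 1.155, -0.002], TCP at [209.488, -588.848, 231.281] pointing down, gripper open.
Joint ranges: [-2.63, 2.63], [-0.92, 2.1], [0.06, 2.66], [-1.3, 4.44], [0, 2.69], [-3.02, 3.02]. Speed limits (rad/s): [2.22, 2.22, 2.79, 3.14, 3.14, 3.14].

INTERFACE

Orientations are given as [roll, pitch, yaw] about the fixed x, y, z axes, in that order (R = Rz(yaw) Ry(pitch) Rx(roll)).
In Python, from rig import r gives the robot as it stands. The module is installed in compiled form; this text tells all that it offers.
- The arm moves only by the tool play_rows, never from a script. Its argument "rows" is a list of rows, each an object with "dp": the shift along the tool's x, y, z in units of 40 mm (1.0 is 40 mm), a list of three; "turn": the turn, a rotation vector about the tool's x, y, z in units of 6 degrees (1.0 is 6 degrees), a list of three; "fingers": the closure, from 0 (fully open) to 1 (shut). In form: [{"dp": [tx, ty, tz], "turn": [wx, wy, wz], "fingers": fingers}, ...]. A call has 1 to 5 rows; each row shifts and turns the commanded pose from where the row before left it, along the tool's axes as they then stand; what a row does not reach is not made up. A row lasts 1/12 s, in which the tool goes at most 41.7 mm and 7.16 degrees, less where a joint would pass 70% of its speed; a pose out of reach is approached as far as the arm can. A call is refused whole if a number of a shift passes 1 or a number of a turn 1, either way. A call with a gripper value outside its range is refused whole. The fingers move at their own pace and stop on an object; "force" is the grip in N (left out, the last holds). Time passes only in rows, so rows that do not move let the fingers close. It gives the time, the measured TCP pose, the force, the opening and the grip force at its end, in the units of the state.
- r.sense(): the state, without advancing time (a new reading comes with each control period).
- r.grab_frame(name): name is "scene" or "top" or "wrist"; returns a dict with "pixels" (400x640x3 uint8, red, green, blue), "fx", "fy", "cx", "cy" (pixels), "dist" ([k1, k2, p1, p2, k3] as OpenCV has them; the pictures are not rectified), "pose" (4x4, takes a point from camera to world coordinates). Camera axes: x right, y down, z forward; pixel columns grow to the right and rows downward; lengths in mm; the calibration is good to about 2 mm. A picture is of the moment at which its call begins. There is no depth.
- r.sign_off(): hands the job in; it is judged then, once.
The state is a dict: "clock": time; "qpos": joint angles; "qvel": joint speeds; "joint_efforts": joint torques, N m; "eef_pos": TCP position; "tcp_rot": TCP orientation; "contact_force": force on the tool from outside, world axes, zero at the start; "wrist_torque": the same for the moment, N m; "opening": opening from 0.0 (shut) to 1.0 (fully open); "grasp_force": force on a finger pad.
Only numpy, scipy, OpenCV 4.12 (cv2) and the standard library are available. Lean on these libraries where they do the work, as an engineer would, in place of code of your own. Each camera call takes 0.05 s, during which the arm holds its last target. There are 200 camera calls.

TASK

Check that the round module on the spin stand runs freely: flick it round, either way, with a fingertip so that it spins on its own and its tab sweeps past the two-pronged gate at least once. Then, on a later pass, brake it with a fingertip so that it stops with the tab pointing between the two prongs, and take the hand away: once the tab has gone past the gate, the wheel must not come to a stop anywhere else, nor be turned back. Do not lift the wheel off its stand, and leave everything around it where it is.

Things in the scene. Friction and masses are not known exactly. Their poses are not given: they have to be found in the camera images.
- stand: fixed stand bolted to the bench (it cannot be moved): a dark round foot 132 mm across, 16 mm high, carrying the wheel, and a flat arm to its +x side that carries the gate. Origin on the bench under the wheel's axis, z up; +x points from the axis to the gate. The gate is two upright steel prongs, 10 mm thick, 50 mm apart between centres, 142 mm from the axis, tops 51 mm above the bench (lower than the wheel's top).
- wheel: the wheel as a liftable whole: a stack of round metal plates with a white top, 170 mm across, 0.8 kg, level, on a vertical free-running spindle; underside 28 mm, flat top face 58 mm above the bench. Its spindle only rests in the stand, so it could be pulled up; it must stay seated. Origin on the axis 26 mm above the bench; this frame does not turn with the wheel (see spin).
- spin (a joint): angle of the wheel, rad, growing anticlockwise seen from above; unlimited, turns are counted. 0 or any multiple of 6.283: tab at the middle of the gate. Starts between 0.8 and 5.5. Left alone it loses each second about 0.06 rad/s plus 12 % of its speed (give or take a third): from 4 rad/s it falls to 2 in about 5 s and runs three turns or more. A finger rubbing on it stops it almost at once.
- tab_tip (a point): tip of the wheel's only tab, the mark: a flat tongue 14 mm wide and 5 mm thick, flush with the top face, standing 20 mm out from the rim; this point is its outer end, 105 mm from the axis, 58 mm above the bench. It turns with the wheel and passes inside the prongs without touching.
- gate_mid (a point): where the tab tip lies when it points exactly between the two prongs: 105 mm from the axis on the stand's +x, 58 mm above the bench. Does not turn.
- hub (a point): centre of the wheel's top face, on the axis, 58 mm above the bench. A nut 22 mm across stands 7 mm up here, with small electronic parts up to 7 mm high within 40 mm of the axis. The ring of top face from 54 mm to the rim at 85 mm is flat and bare.
- post0 (a point): top centre of one of three equal steel posts on the wheel, 10 mm across, 24 mm tall above the top face, 46 mm from the axis; this one stands 60 degrees anticlockwise from the tab. It can be pushed sideways to flick the wheel round.
- post1 (a point): top centre of one of three equal steel posts on the wheel, 10 mm across, 24 mm tall above the top face, 46 mm from the axis; this one stands 180 degrees anticlockwise from the tab. It can be pushed sideways to flick the wheel round.
- post2 (a point): top centre of one of three equal steel posts on the wheel, 10 mm across, 24 mm tall above the top face, 46 mm from the axis; this one stands 300 degrees anticlockwise from the tab. It can be pushed sideways to flick the wheel round.
- jar: bystander, loose: small brown glass jar, 40 mm across, 50 mm tall, standing beside the wheel; origin at the centre of its underside
- driver: bystander, loose: screwdriver, 150 mm long, lying beside the wheel; origin at the centre of its underside (handle towards -x)
- mouse: bystander, loose: black computer mouse, about 75 x 60 x 31 mm; origin at the centre of its underside
- bottle: bystander, loose: clear bottle, 56 mm across, 140 mm tall; origin at the centre of its underside
- tray: bystander, loose: black three-part tray, 110 x 140 x 30 mm; origin at the centre of its underside
- spare: bystander, loose: spare round module, 120 mm across, 35 mm tall; origin at the centre of its underside
- cup: bystander, loose: grey cup, 70 mm across, 85 mm tall; origin at the centre of its underside

How it is judged (in metres and radians):
On the way, in this order (a step that is already met when the one before it is completed fails the run):
1. the wheel coasts on its own, untouched, with its tab gone past the gate once (contact force between the fingers and wheel below 0.05 N and ((value of joint spin above 6.683 rad and velocity of joint spin above 0.3 rad/s) or (value of joint spin below -0.4 rad and velocity of joint spin below -0.3 rad/s))), for 0.3 s.
2. a finger on the wheel has stopped it with its tab in the gate (contact force between the fingers and wheel above 0.2 N and horizontal distance between tab_tip and gate_mid below 0.022 m and velocity of joint spin between -0.08 and 0.08 rad/s), for 0.15 s.
At the end, for the whole second after the job is handed in: the wheel stands still (under 0.08 rad/s), seated, with the tip of its tab within 22 mm of the middle of the gate, and no finger touches it (horizontal distance between tab_tip and gate_mid below 0.022 m and velocity of joint spin between -0.08 and 0.08 rad/s and contact force between the fingers and wheel below 0.05 N and height (world z) of hub between 0.054 and 0.062 m).
It fails at once if the wheel came to a stop or turned back away from the gate (tab tip over 22 mm from its middle) after the tab had gone past it (not (horizontal distance between tab_tip and gate_mid below 0.022 m) and ((value of joint spin above 6.283 rad and velocity of joint spin below 0.03 rad/s) or (value of joint spin below 0 rad and velocity of joint spin above -0.03 rad/s))).
It fails at once if the wheel was lifted more than 5 mm off its seat (height (world z) of hub above 0.063 m).
It fails at once if a bystander was moved more than 20 mm (distance of any of jar, driver, mouse, bottle, tray, spare, cup from where it was at the start of the episode above 0.02 m).
It also fails if it takes over 67 s, if anything falls off the work surface, if the arm or the gripper's body presses on something with over 40 N, if the wrist force passes 120 N, or if a joint passes its speed limit or range.

## Working session

There is one attempt and no reset: what is moved stays moved. The work goes in short steps, Python scripts to look and compute and a tool call to move; the robot and the scene stay as the last step left them, time stands still between calls to the robot, and variables do not carry over. Pictures are saved under pics/ and viewed, at most 10 in all, crops included, and the job is handed in when it is done.

Besides the shell and the picture viewer there is one more tool, called after "Request:" as name(argument=value, ...), one argument or row to a line, values as JSON. play_rows: Moves the arm, as the interface text tells. Its arguments: {"type":"object","properties":{"rows":{"type":"array"},"force":{"type":"number"}},"required":["rows"]}

```bash
mkdir -p pics; python3 - <<'E'
from rig import r
import cv2
s=r.sense();print(s)
for n in("scene","top"):
    f=r.grab_frame(n);cv2.imwrite(f"pics/{n}0.png",f["pixels"][:,:,::-1]);print(n,f["fx"],f["fy"],f["cx"],f["cy"],f["dist"],f["pose"])
E
```

```text
{'clock': 0.0, 'qpos': array([-1.23139642e+00,  3.53644235e-01,  1.63413319e+00, -1.57977820e-05,
        1.15519227e+00, -2.40094745e-03]), 'qvel': array([ 2.52883299e-03, -2.43724673e-03, -1.04927003e-04, -3.92060367e-04,
       -4.22509912e-04,  6.50833070e-05]), 'joint_efforts': array([-3.97725589e-04, -6.05260205e+01, -3.42071772e+01, -7.00124315e-05,
        9.46464599e-03, -1.45824191e-05]), 'eef_pos': array([ 209.32758522, -588.40144543,  230.56452732]), 'tcp_rot': array([-3.14021558e+00,  1.11379170e-05,  3.41807246e-01]), 'contact_force': array([ 0.52974845, -0.75342913,  0.17666702]), 'wrist_torque': array([-0.01612269,  0.02496932,  0.0350734 ]), 'grasp_force': 0.0, 'opening': 1.0003124691820147}
scene 393.3872380709401 393.3872380709401 314.0059467874328 198.94015187879296 [0.02944915 0.         0.         0.         0.        ] [[ 4.48225492e-01  4.72765353e-01 -7.58674389e-01  1.45041225e+03]
 [ 8.93579574e-01 -2.60399768e-01  3.65660368e-01 -4.40828865e+02]
 [-2.46870820e-02 -8.41834236e-01 -5.39171278e-01  7.21523185e+02]
 [ 0.00000000e+00  0.00000000e+00  0.00000000e+00  1.00000000e+00]]
top 488.6050795233714 488.6050795233714 326.84751385181943 203.647456062784 [-0.09978912  0.          0.          0.          0.        ] [[-2.36635471e-02 -9.80355816e-01  1.95812439e-01  3.00175199e+02]
 [-9.99712963e-01  2.39388523e-02 -9.60928096e-04 -1.56402272e+01]
 [-3.74547360e-03 -1.95778972e-01 -9.80640895e-01  1.62637196e+03]
 [ 0.00000000e+00  0.00000000e+00  0.00000000e+00  1.00000000e+00]]
```

View pics/top0.png

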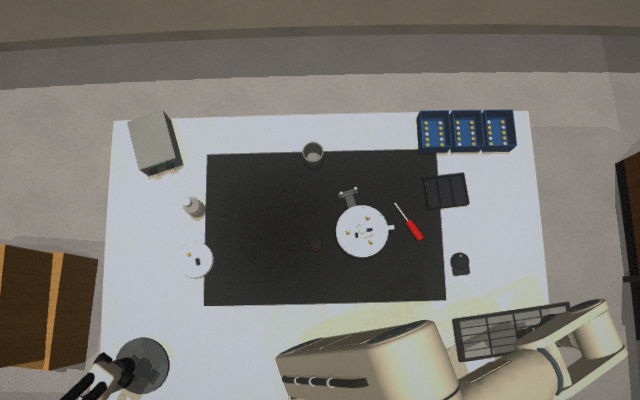

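View pics/scene0.png

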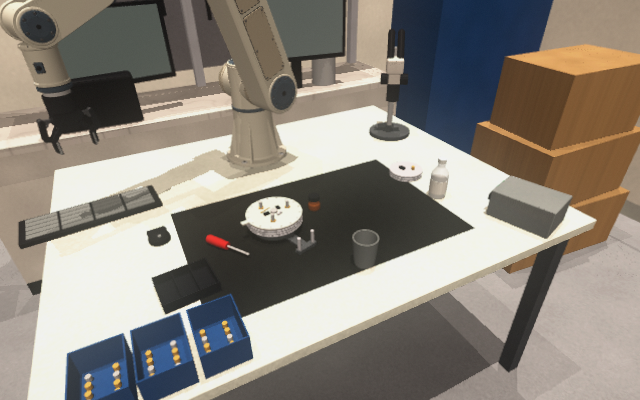

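Top view: wheel centre near (361,231), tab at about (391,228), gate prongs near (348,192). Jar at (316,245), driver to the right. Next I measure these.

```bash
cat > h.py <<'E'
from rig import r
import cv2, numpy as np
def ray(f,px):
    K=np.array([[f["fx"],0,f["cx"]],[0,f["fy"],f["cy"]],[0,0,1]])
    u=cv2.undistortPoints(np.array(px,float).reshape(-1,1,2),K,np.array(f["dist"])).reshape(-1,2)
    d=np.c_[u,np.ones(len(u))]@f["pose"][:3,:3].T
    return f["pose"][:3,3],d
def onz(f,px,z):
    o,d=ray(f,px); return (o+d*((z-o[2])/d[:,2])[:,None])[:,:2]
def grid(f,x0,x1,y0,y1,z,s=1.0):
    # rectified map of plane z: rows=-x, cols=-y  (s mm per px)
    xs=np.arange(x1,x0,-s);ys=np.arange(y1,y0,-s)
    X,Y=np.meshgrid(xs,ys,indexing='ij')
    P=np.c_[X.ravel(),Y.ravel(),np.full(X.size,z)].astype(float)
    T=np.linalg.inv(f["pose"]);K=np.array([[f["fx"],0,f["cx"]],[0,f["fy"],f["cy"]],[0,0,1]])
    p,_=cv2.projectPoints(P,cv2.Rodrigues(T[:3,:3])[0],T[:3,3],K,np.array(f["dist"]))
    p=p.reshape(X.shape+(2,)).astype(np.float32)
    return cv2.remap(f["pixels"],p[...,0],p[...,1],cv2.INTER_LINEAR)
E
python3 - <<'E'
from h import *
f=r.grab_frame("top")
print(onz(f,[[361,231]],58),onz(f,[[391,228]],58),onz(f,[[348,192]],51))
c=onz(f,[[361,231]],58)[0];x0,y0=c
g=grid(f,x0-150,x0+200,y0-150,y0+150,58,.5)
m=((g.min(2)>150)*255).astype(np.uint8)
m=cv2.morphologyEx(m,cv2.MORPH_OPEN,np.ones((31,31)))
cs=cv2.findContours(m,0,2)[0];q=max(cs,key=cv2.contourArea)
(u,v),R=cv2.minEnclosingCircle(q);M=cv2.moments(q)
for (a,b) in((u,v),(M['m10']/M['m00'],M['m01']/M['m00'])):print("c",x0+200-b*.5,y0+150-a*.5,R*.5,(M['m00']/np.pi)**.5*.5)
print(x0,y0)
cv2.imwrite("pics/rect.png",g[:,:,::-1])
E
```

```text
[[ 520.3320864  -125.62020485]] [[ 527.68197454 -223.43235052]] [[652.2663113 -87.9769829]]
c 522.1498964584348 -128.00301735454985 84.89646911621094 83.36080089153614
c 522.0341700194645 -127.58011182934102 84.89646911621094 83.36080089153614
520.332086399841 -125.62020485454984
```

View pics/rect.png

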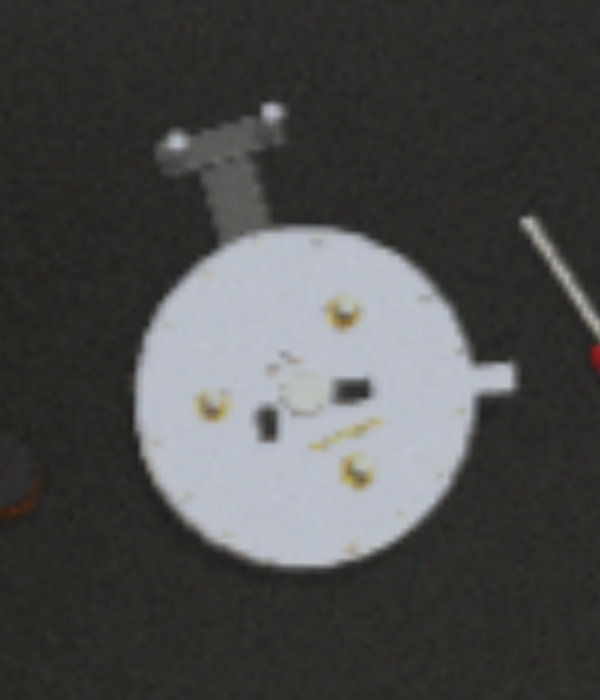

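Wheel axis is at about (522,-128), gate direction about 16.6° and tab at -85°, so spin is about 4.51. Post1 is at (518,-82). I'll push post1 toward -x (anticlockwise) with shut fingers. First I turn the tool square and close.

Request:
play_rows(
  rows=[
    {"dp": [0,0,0],"turn": [0,0,0.816],"fingers": 1},
    {"dp": [0,0,0],"turn": [0,0,0.816],"fingers": 1},
    {"dp": [0,0,0],"turn": [0,0,0.816],"fingers": 1},
    {"dp": [0,0,0],"turn": [0,0,0.816],"fingers": 1},
    {"dp": [0,0,0],"turn": [0,0,0],"fingers": 1},
  ],
)

```text
clock: 0.57
eef_pos: [209.4, -588.7, 231.0]
tcp_rot: [-3.141, 0.0, -0.004]
contact_force: [0.2, -0.4, 0.7]
opening: 0.296
grasp_force: 0.0
```

Request:
play_rows(
  rows=[
    {"dp": [0.5,-0.75,0],"turn": [0,0,0],"fingers": 1},
    {"dp": [0.5,-0.75,0],"turn": [0,0,0],"fingers": 1},
    {"dp": [0.5,-0.75,0],"turn": [0,0,0],"fingers": 1},
    {"dp": [0.5,-0.75,0],"turn": [0,0,0],"fingers": 1},
    {"dp": [0.5,-0.75,0],"turn": [0,0,0],"fingers": 1},
  ],
)

```text
clock: 0.98
eef_pos: [310.0, -437.3, 231.1]
tcp_rot: [-3.141, 0.0, 0.003]
contact_force: [0.4, 0.1, 0.3]
opening: 0.001
grasp_force: 0.0
```

Request:
play_rows(
  rows=[
    {"dp": [0.55,-0.8,0],"turn": [0,0,0],"fingers": 1},
    {"dp": [0.55,-0.8,0],"turn": [0,0,0],"fingers": 1},
    {"dp": [0.55,-0.8,0],"turn": [0,0,0],"fingers": 1},
    {"dp": [0.55,-0.8,0],"turn": [0,0,0],"fingers": 1},
    {"dp": [0.55,-0.8,0],"turn": [0,0,0],"fingers": 1},
  ],
)

```text
clock: 1.4
eef_pos: [420.2, -277.2, 231.4]
tcp_rot: [3.141, -0.0, 0.003]
contact_force: [0.1, 0.3, 0.6]
opening: 0.002
grasp_force: 0.0
```

Request:
play_rows(
  rows=[
    {"dp": [0.55,-0.8,0],"turn": [0,0,0],"fingers": 1},
    {"dp": [0.55,-0.8,0],"turn": [0,0,0],"fingers": 1},
    {"dp": [0.55,-0.8,0],"turn": [0,0,0],"fingers": 1},
    {"dp": [0.55,-0.8,0],"turn": [0,0,0],"fingers": 1},
    {"dp": [0.55,-0.8,0],"turn": [0,0,0],"fingers": 1},
  ],
)

```text
clock: 1.82
eef_pos: [530.2, -117.0, 231.3]
tcp_rot: [3.142, -0.0, 0.003]
contact_force: [0.4, -0.2, -0.2]
opening: 0.0
grasp_force: 0.0
```

Request:
play_rows(
  rows=[
    {"dp": [0.4,-0.8,0],"turn": [0,0,0],"fingers": 1},
    {"dp": [0,0,0.9],"turn": [0,0,0],"fingers": 1},
    {"dp": [0,0,0.9],"turn": [0,0,0],"fingers": 1},
    {"dp": [0,0,0.9],"turn": [0,0,0],"fingers": 1},
    {"dp": [0,0,0],"turn": [0,0,0],"fingers": 1},
  ],
)

```text
clock: 2.23
eef_pos: [541.1, -85.7, 117.3]
tcp_rot: [-3.14, 0.01, 0.003]
contact_force: [-2.6, -0.7, -1.5]
opening: -0.0
grasp_force: 0.0
```

```bash
python3 - <<'E'
from h import *
print(r.sense()["eef_pos"],r.sense()["tcp_rot"])
f=r.grab_frame("top");x0,y0=522,-128
g=grid(f,x0-150,x0+150,y0-150,y0+150,58,.5)
w=r.grab_frame("wrist")
cv2.imwrite("pics/a1.png",g[:,:,::-1]);cv2.imwrite("pics/w1.png",w["pixels"][:,:,::-1]);print(w)
E
```

```text
[541.10429492 -85.73020983 117.28328724] [-3.1399366   0.01005122  0.00348306]
{'pixels': array([[[ 34,  33,  29],
        [ 36,  36,  29],
        [ 37,  34,  31],
        ...,
        [ 38,  36,  30],
        [ 35,  36,  31],
        [ 36,  34,  30]],

       [[ 36,  34,  29],
        [ 35,  35,  31],
        [ 36,  34,  30],
        ...,
        [ 36,  37,  33],
        [ 39,  38,  32],
        [ 39,  40,  31]],

       [[ 36,  37,  32],
        [ 37,  37,  32],
        [ 37,  36,  32],
        ...,
        [ 39,  38,  32],
        [ 37,  38,  31],
        [ 36,  36,  30]],

       ...,

       [[ 32,  33,  27],
        [ 34,  33,  30],
        [ 33,  31,  28],
        ...,
        [ 10,   9,   3],
        [176, 181, 188],
        [251, 254, 255]],

       [[ 34,  32,  28],
        [ 32,  34,  30],
        [ 36,  35,  30],
        ...,
        [ 13,  10,   5],
        [216, 222, 233],
        [255, 255, 255]],

       [[ 36,  34,  30],
        [ 29,  29,  26],
        [ 35,  35,  31],
        ...,
        [ 70,  72,  71],
        [219, 226, 235],
        [252, 255, 255]]], shape=(400, 640, 3), dtype=uint8), 'fx': 330.3912826249191, 'fy': 330.3912826249191, 'cx': 318.10033493207186, 'cy': 198.85589132049273, 'dist': array([0.02322576, 0.        , 0.        , 0.        , 0.        ]), 'pose': array([[ 2.64492286e-03, -9.56551663e-01, -2.91550889e-01,
         6.15568979e+02],
       [-9.99996234e-01, -2.74339357e-03, -7.10518246e-05,
        -8.72595453e+01],
       [-7.31874091e-04,  2.91549979e-01, -9.56555317e-01,
         2.62518428e+02],
       [ 0.00000000e+00,  0.00000000e+00,  0.00000000e+00,
         1.00000000e+00]])}
```

View pics/a1.png

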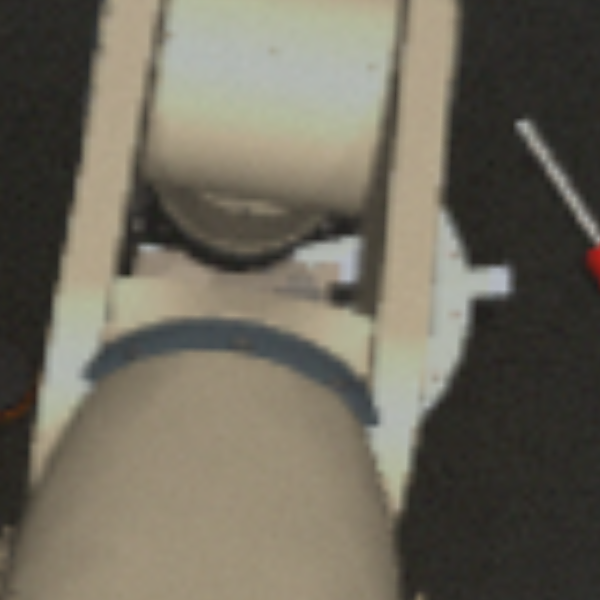

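View pics/w1.png

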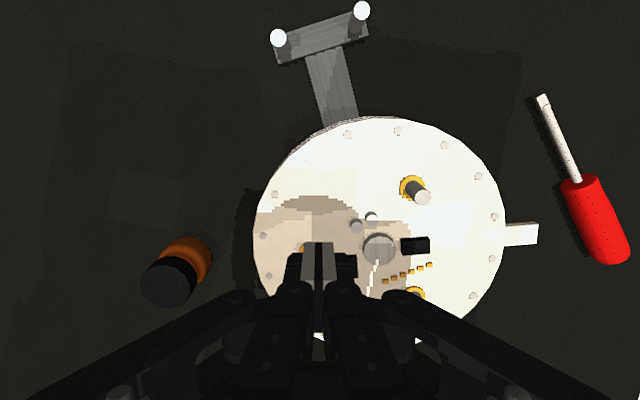

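The wrist view shows the wheel clearly: tab tip near (538,233), prong tops at (278,38) and (361,10). I refine the geometry from it.

```bash
python3 - <<'E'
from h import *
s=r.sense();print(s["eef_pos"],s["tcp_rot"],s["contact_force"])
f=r.grab_frame("wrist")
print(onz(f,[[538,233]],58),onz(f,[[278,38],[361,10]],51),onz(f,[[421,198]],82))
g=grid(f,422,650,-250,20,58,.5)
m=((g.min(2)>150)*255).astype(np.uint8)
q=max(cv2.findContours(m,0,1)[0],key=cv2.contourArea)[:,0]
P=np.c_[650-.5*q[:,1],20-.5*q[:,0]]
from scipy.optimize import least_squares
c=np.array([522,-128.])
for _ in range(4):
    d=np.hypot(*(P-c).T);S=P[(abs(d-85)<5)]
    c=least_squares(lambda c:np.hypot(*(S-c).T)-85,c,loss='soft_l1').x
print(c,len(S),np.std(np.hypot(*(S-c).T)))
T=P[(np.hypot(*(P-c).T)>92)&(np.hypot(*(P-c).T)<108)]-c;t=T.mean(0)
print("tab deg",np.degrees(np.arctan2(t[1],t[0])),len(T))
E
```

```text
[544.75992172 -86.74617276 122.89965197] [-3.14115437e+00  2.82098689e-03  1.72568845e-03] [0.04612996 0.02268425 1.09984931]
[[ 531.16654542 -234.95226377]] [[ 651.32454149  -64.07555569]
 [ 665.89477105 -112.25446109]] [[ 562.56629182 -147.23205809]]
[ 519.5620235  -127.45969874] 744 0.9987096901034095
tab deg -84.50266575731523 79
```

Request:
play_rows(
  rows=[
    {"dp": [-0.06,-0.1,0.6],"turn": [0,0,0],"fingers": 1},
    {"dp": [-0.06,0,0.4],"turn": [0,0,0],"fingers": 1},
    {"dp": [0,0,0.3],"turn": [0,0,0],"fingers": 1},
    {"dp": [0,0,0],"turn": [0,0,0],"fingers": 1},
    {"dp": [0,0,0],"turn": [0,0,0],"fingers": 1},
  ],
)

```text
clock: 2.8
eef_pos: [541.6, -83.2, 72.5]
tcp_rot: [3.141, -0.001, 0.0]
contact_force: [0.2, -0.2, 0.1]
opening: 0.002
grasp_force: 0.0
```

```bash
python3 - <<'E'
from h import *
s=r.sense();print(s["eef_pos"],s["tcp_rot"],s["contact_force"])
f=r.grab_frame("wrist")
cv2.imwrite("pics/w2.png",f["pixels"][100:400,150:550,::-1])
g=grid(f,422,650,-250,20,58,.5)
cv2.imwrite("pics/g2.png",g[:,:,::-1])
E
```

```text
[541.6229381  -83.18638768  72.51616762] [ 3.14139219e+00 -1.42960998e-03  5.84929528e-06] [ 0.24753342 -0.1920431   0.08537115]
```

View pics/w2.png

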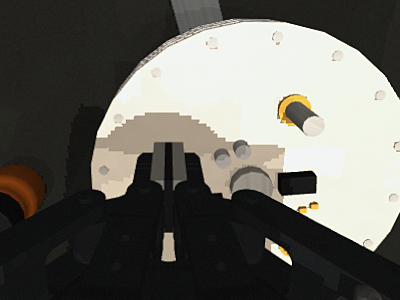

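The fingers are just on the +x side of post1 and at post height, clear of the nut. Now the flick and lift.

Request:
play_rows(
  rows=[
    {"dp": [-0.1,0,0],"turn": [0,0,0],"fingers": 1},
    {"dp": [-0.15,0,0],"turn": [0,0,0],"fingers": 1},
    {"dp": [-0.22,0,0],"turn": [0,0,0],"fingers": 1},
    {"dp": [-0.22,0,0],"turn": [0,0,0],"fingers": 1},
    {"dp": [-0.22,0,0],"turn": [0,0,0],"fingers": 1},
  ],
)

```text
clock: 3.27
eef_pos: [502.8, -82.8, 71.4]
tcp_rot: [-3.141, 0.001, -0.0]
contact_force: [-0.1, 0.5, -0.7]
opening: -0.002
grasp_force: 0.0
```

Request:
play_rows(
  rows=[
    {"dp": [0,0,-0.8],"turn": [0,0,0],"fingers": 1},
    {"dp": [0,0,-0.8],"turn": [0,0,0],"fingers": 1},
  ],
)

```text
clock: 3.43
eef_pos: [500.8, -82.5, 134.3]
tcp_rot: [-3.141, 0.006, -0.0]
contact_force: [1.3, 0.5, 0.5]
opening: -0.0
grasp_force: 0.0
```

```bash
cat >> h.py <<'E'
C=np.array([520.5,-128.]);G=16.2
def tab(n="wrist"):
    s=r.sense();f=r.grab_frame(n)
    # sample ring 92..103 at z=58
    a=np.radians(np.arange(0,360,.5));v=[]
    for rad in(91,94,97,100):
        P=np.c_[C[0]+rad*np.cos(a),C[1]+rad*np.sin(a),np.full(a.size,58.)]
        T=np.linalg.inv(f["pose"]);K=np.array([[f["fx"],0,f["cx"]],[0,f["fy"],f["cy"]],[0,0,1]])
        p=cv2.projectPoints(P,cv2.Rodrigues(T[:3,:3])[0],T[:3,3],K,np.array(f["dist"]))[0].reshape(-1,2).astype(np.float32)
        zc=(P@T[:3,:3].T+T[:3,3])[:,2]
        x=cv2.remap(f["pixels"],p[None,:,0],p[None,:,1],cv2.INTER_LINEAR)[0].min(1)
        v.append(np.where(zc>0,x,0))
    v=np.min(v,0);k=v>110
    if k.sum()<6: return s["clock"],None,int(k.sum())
    z=np.exp(1j*a[k]).sum()
    return round(s["clock"],3),round((np.degrees(np.angle(z))-G)%360,1),int(k.sum()),round(abs(z)/k.sum(),3)
E
python3 - <<'E'
from h import *
print(r.sense()["eef_pos"])
for _ in range(8): print(tab("wrist"),tab("scene"))
cv2.imwrite("pics/w3.png",r.grab_frame("wrist")["pixels"][:,:,::-1])
E
```

```text
[500.82998991 -82.4962709  134.32861845]
(3.433, np.float64(350.4), 25, np.float64(0.98)) (3.483, np.float64(320.7), 171, np.float64(0.884))
(3.533, np.float64(2.3), 17, np.float64(0.999)) (3.583, np.float64(323.3), 179, np.float64(0.868))
(3.633, np.float64(15.5), 28, np.float64(0.988)) (3.683, np.float64(328.1), 196, np.float64(0.833))
(3.733, np.float64(28.2), 26, np.float64(0.952)) (3.783, np.float64(332.6), 223, np.float64(0.796))
(3.833, np.float64(39.9), 28, np.float64(0.889)) (3.883, np.float64(330.1), 208, np.float64(0.758))
(3.933, np.float64(52.4), 28, np.float64(0.808)) (3.983, np.float64(328.8), 210, np.float64(0.779))
(4.033, np.float64(67.5), 27, np.float64(0.712)) (4.083, np.float64(325.5), 194, np.float64(0.746))
(4.133, np.float64(35.3), 15, np.float64(0.644)) (4.183, np.float64(326.5), 200, np.float64(0.739))
```

View pics/w3.png

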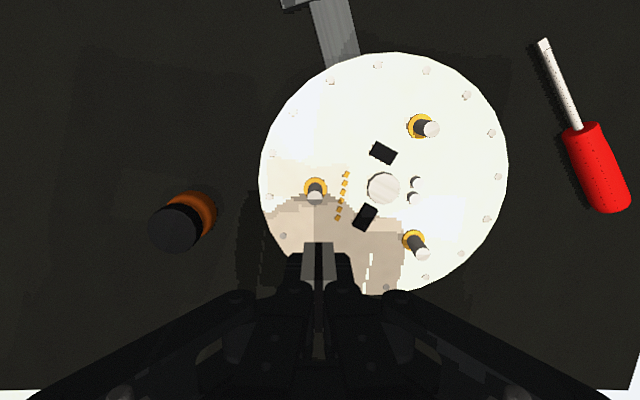

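The wheel is turning at about 2.3 rad/s and the tab has passed the gate. I go to a hover over the bare ring on the +y side.

Request:
play_rows(
  rows=[
    {"dp": [0.45,-0.4,0],"turn": [0,0,0],"fingers": 1},
    {"dp": [0.4,-0.29,0.3],"turn": [0,0,0],"fingers": 1},
    {"dp": [0,0,0.7],"turn": [0,0,0],"fingers": 1},
    {"dp": [0,0,0.5],"turn": [0,0,0],"fingers": 1},
    {"dp": [0,0,0],"turn": [0,0,0],"fingers": 1},
  ],
)

```text
clock: 4.7
eef_pos: [535.9, -54.7, 71.9]
tcp_rot: [-3.141, 0.006, 0.001]
contact_force: [-1.9, 0.9, -0.2]
opening: -0.002
grasp_force: 0.0
```

```bash
cat >> h.py <<'E'
def tab2():
    c=r.sense()["clock"];f=r.grab_frame("wrist")
    d=np.arange(0,360,.5);a=np.radians(d);v=[]
    T=np.linalg.inv(f["pose"]);K=np.array([[f["fx"],0,f["cx"]],[0,f["fy"],f["cy"]],[0,0,1]])
    for rad in(90,93,96,99,102):
        P=np.c_[C[0]+rad*np.cos(a),C[1]+rad*np.sin(a),np.full(a.size,58.)]
        p=cv2.projectPoints(P,cv2.Rodrigues(T[:3,:3])[0],T[:3,3],K,np.array(f["dist"]))[0].reshape(-1,2).astype(np.float32)
        v.append(cv2.remap(f["pixels"],p[None,:,0],p[None,:,1],cv2.INTER_LINEAR)[0].min(1))
    k=np.mean(np.array(v)>110,0)>.7
    n,l=cv2.connectedComponents(k[None].astype(np.uint8))
    runs=[(round((d[l[0]==i].mean()-G)%360,1),int((l[0]==i).sum())/2) for i in range(1,n)]
    return round(c,3),[q for q in runs if q[1]>3]
E
python3 - <<'E'
from h import *
s=r.sense();print(s["eef_pos"],s["contact_force"])
for _ in range(3): print(tab2())
print(r.sense()["eef_pos"])
E
```

```text
[535.87790505 -54.73274853  71.9298205 ] [-1.8595709   0.91545298 -0.19534456]
(4.7, [(np.float64(215.8), 8.5)])
(4.75, [(np.float64(224.3), 8.5)])
(4.8, [(np.float64(232.8), 8.5)])
[538.58765688 -55.33427108  75.94403113]
```

Actual rate is about 2.97 rad/s, so I'll let this pass go by and brake on the next one at around 1.7 rad/s. I lower to just above the face.

Request:
play_rows(
  rows=[
    {"dp": [-0.05,0,0.15],"turn": [0,0,0],"fingers": 1},
    {"dp": [0,0,0.15],"turn": [0,0,0],"fingers": 1},
    {"dp": [0,0,0],"turn": [0,0,0],"fingers": 1},
  ],
)

```text
clock: 5.1
eef_pos: [535.9, -55.4, 63.0]
tcp_rot: [-3.142, 0.0, -0.0]
contact_force: [-0.5, 0.5, -0.8]
opening: 0.003
grasp_force: 0.0
```

```bash
python3 - <<'E'
from h import *
for _ in range(38):
    q=tab2(); print(q[0],[(float(a),b) for a,b in q[1]],end=" ")
s=r.sense();print(s["clock"],s["eef_pos"],s["contact_force"])
E
```

```text
5.1 [] 5.15 [] 5.2 [] 5.25 [(305.0, 8.0)] 5.3 [(312.8, 8.5)] 5.35 [(320.6, 8.0)] 5.4 [(328.3, 8.5)] 5.45 [(335.8, 8.5)] 5.5 [(345.6, 4.0), (341.3, 4.5)] 5.55 [(350.8, 8.5)] 5.6 [(358.0, 8.0)] 5.65 [(5.3, 8.5)] 5.7 [(12.8, 8.5)] 5.75 [(19.8, 8.5)] 5.8 [(27.0, 8.0)] 5.85 [(34.0, 8.0)] 5.9 [(41.0, 8.0)] 5.95 [(48.0, 8.0)] 6.0 [(54.8, 8.5)] 6.05 [(61.6, 8.0)] 6.1 [(68.6, 8.0)] 6.15 [(73.8, 5.5)] 6.2 [] 6.25 [] 6.3 [] 6.35 [] 6.4 [] 6.45 [] 6.5 [] 6.55 [] 6.6 [] 6.65 [] 6.7 [] 6.75 [] 6.8 [] 6.85 [] 6.9 [] 6.95 [] 7.0 [536.27928601 -55.25352161  63.2797242 ] [-0.67642685 -0.06204547  0.02260173]
```

Request:
play_rows(
  rows=[
    {"dp": [0,0,0.03],"turn": [0,0,0],"fingers": 1},
    {"dp": [0,0,0.03],"turn": [0,0,0],"fingers": 1},
    {"dp": [0,0,0],"turn": [0,0,0],"fingers": 1},
    {"dp": [0,0,0],"turn": [0,0,0],"fingers": 1},
    {"dp": [0,0,0],"turn": [0,0,0],"fingers": 1},
  ],
)

```text
clock: 7.42
eef_pos: [536.3, -55.3, 60.8]
tcp_rot: [-3.142, 0.0, -0.0]
contact_force: [-0.9, -0.4, -0.6]
opening: -0.0
grasp_force: 0.0
```

Request:
play_rows(
  rows=[
    {"dp": [0,0,0],"turn": [0,0,0],"fingers": 1},
    {"dp": [0,0,0],"turn": [0,0,0],"fingers": 1},
    {"dp": [0,0,0],"turn": [0,0,0],"fingers": 1},
    {"dp": [0,0,0],"turn": [0,0,0],"fingers": 1},
    {"dp": [0,0,0],"turn": [0,0,0],"fingers": 1},
  ],
)

```text
clock: 7.83
eef_pos: [536.3, -55.3, 60.9]
tcp_rot: [-3.142, -0.0, -0.0]
contact_force: [-0.2, 0.8, -0.5]
opening: 0.0
grasp_force: 0.0
```

```bash
python3 - <<'E'
from h import *
n=0
while n<4:
    q=tab2(); print(q[0],[(float(a),b) for a,b in q[1]],end=" ")
    n+=any(b>7 and a>290 for a,b in q[1])
    if q[0]>8.6: break
s=r.sense();print(s["clock"],s["eef_pos"],s["contact_force"])
E
```

```text
7.833 [] 7.883 [] 7.933 [] 7.983 [] 8.033 [] 8.083 [] 8.133 [] 8.183 [(307.0, 8.0)] 8.233 [(311.8, 8.5)] 8.283 [(316.6, 8.0)] 8.333 [(321.3, 8.5)] 8.3833 [536.28093406 -55.24606575  60.89831325] [ 0.21681924  0.53640358 -0.43582296]
```

At 8.383 s the tab is at 326°, moving at 94°/s. I wait 3 rows, then press.

Request:
play_rows(
  rows=[
    {"dp": [0,0,0],"turn": [0,0,0],"fingers": 1},
    {"dp": [0,0,0],"turn": [0,0,0],"fingers": 1},
    {"dp": [0,0,0],"turn": [0,0,0],"fingers": 1},
    {"dp": [0,0,0.11],"turn": [0,0,0],"fingers": 1},
  ],
)

```text
clock: 8.72
eef_pos: [536.8, -55.3, 57.0]
tcp_rot: [3.141, -0.001, -0.0]
contact_force: [-2.1, 2.6, 4.8]
opening: -0.001
grasp_force: 2.1
```

```bash
python3 - <<'E'
from h import *
print(tab2());s=r.sense();print(s["clock"],s["eef_pos"],s["contact_force"])
E
```

```text
(8.717, [(np.float64(355.6), 8.0)])
8.7667 [536.54247316 -55.01913599  56.15985089] [-0.58944534  3.03769651  8.74356399]
```

Contact made at 355.6°, with about 9 N. I hold and check.

Request:
play_rows(
  rows=[
    {"dp": [0,0,0],"turn": [0,0,0],"fingers": 1},
    {"dp": [0,0,0],"turn": [0,0,0],"fingers": 1},
    {"dp": [0,0,0],"turn": [0,0,0],"fingers": 1},
    {"dp": [0,0,0],"turn": [0,0,0],"fingers": 1},
    {"dp": [0,0,0],"turn": [0,0,0],"fingers": 1},
  ],
)

```text
clock: 9.18
eef_pos: [537.0, -55.3, 56.9]
tcp_rot: [3.142, -0.001, -0.0]
contact_force: [0.1, 0.4, 6.6]
opening: -0.002
grasp_force: 2.9
```

```bash
python3 - <<'E'
from h import *
print(tab2(),tab2());s=r.sense();print(s["clock"],s["eef_pos"],s["contact_force"])
E
```

```text
(9.183, [(np.float64(355.3), 8.5)]) (9.233, [(np.float64(355.3), 8.5)])
9.2833 [536.98665607 -55.26940365  56.83813611] [0.1318532  0.64738193 5.61132249]
```

The wheel stopped at -4.7° (about 9 mm from centre, inside 22 mm). I lift straight up, gently.

Request:
play_rows(
  rows=[
    {"dp": [0,0,-0.05],"turn": [0,0,0],"fingers": 1},
    {"dp": [0,0,-0.1],"turn": [0,0,0],"fingers": 1},
    {"dp": [0,0,-0.5],"turn": [0,0,0],"fingers": 1},
    {"dp": [0,0,-0.8],"turn": [0,0,0],"fingers": 1},
    {"dp": [0,0,-0.8],"turn": [0,0,0],"fingers": 1},
  ],
)

```text
clock: 9.7
eef_pos: [535.1, -55.1, 146.6]
tcp_rot: [-3.141, 0.003, -0.0]
contact_force: [0.7, -0.2, -0.4]
opening: 0.001
grasp_force: 0.0
```

Request:
play_rows(
  rows=[
    {"dp": [0,0,0],"turn": [0,0,0],"fingers": 1},
    {"dp": [0,0,0],"turn": [0,0,0],"fingers": 1},
    {"dp": [0,0,0],"turn": [0,0,0],"fingers": 1},
  ],
)

```text
clock: 9.95
eef_pos: [535.8, -55.2, 146.1]
tcp_rot: [-3.142, 0.0, -0.0]
contact_force: [0.3, 0.2, 0.6]
opening: 0.003
grasp_force: 0.0
```

```bash
python3 - <<'E'
from h import *
a,b=tab2(),tab2();print(a,b);s=r.sense();print(s["clock"],s["eef_pos"],s["contact_force"])
if any(350<q[0] for q in b[1]): print(r.sign_off())
E
```

```text
(9.95, [(np.float64(358.0), 8.0)]) (10.0, [(np.float64(358.3), 8.5)])
10.05 [535.25892311 -55.12644162 145.23605901] [ 0.29341195 -0.40511367 -0.12340339]
the job is handed in; nothing more can be done
None
```

I handed the job in at 10 s, but whether it passes is uncertain because no verdict came back. The wheel was flicked anticlockwise, coasted past the gate twice, and was braked by fingertip on the next pass. It was held still at about 5° before gate centre, then released. The last two camera readings after lifting were about 2° before centre, 0.3° apart over 0.05 s, and I did not check whether that is measurement noise or slow creep.

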